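Prise open the hinged packing box with a scraper

ROBOT

A 6-joint arm with a two-finger parallel gripper is mounted at the origin on the work surface. World frame = base frame: x ahead of the robot, y to its left, z up, the work surface at z = 0. Lengths are in mm, angles in rad, forces in N, time in s.
With the tool pointing down it reaches from about 300 to 775 mm from the base axis. Payload 14.6 kg.
Tool frame: the origin (TCP) lies at the very end of the fingers, on their centre line; the grasp point (between the pads) lies 19 mm behind it; z points along the fingers, y is the line along which they close (so a half turn about z gives the same grasp; the last joint's range is limited). The gripper opens to 94 mm and grips with 3 to 60 N. Pads are 16 mm wide; open, the fingers measure 119 mm over their backs; the gripper's body (75 mm by 177 mm) begins 78 mm behind the grasp point.
Start: joints at [-1.199, 0.3, 1.521, -0, 1.321, -0.067], TCP at [233.661, -497.887, 205.446] pointing down, gripper open.
Joint ranges: [-3.03, 3.03], [-0.79, 2.21], [0.23, 2.52], [-1.04, 4.18], [0, 3.07], [-2.55, 2.55]. Speed limits (rad/s): [2.22, 2.22, 2.57, 3.14, 3.14, 3.14].

INTERFACE

Orientations are given as [roll, pitch, yaw] about the fixed x, y, z axes, in that order (R = Rz(yaw) Ry(pitch) Rx(roll)).
In Python, from cell import manip gives the robot as it stands.
- The arm moves only by the tool servo_tool, never from a script. Its argument "rows" is a list of rows, each a list of 7 numbers: the turn, a rotation vector about the world's x, y, z in degrees, then the shift along the world's x, y, z in mm, then the closure, from 0 (fully open) to 1 (shut). In form: [[rx, ry, rz, dx, dy, dz, fingers], ...]. A call has 1 to 20 rows; each row shifts and turns the commanded pose from where the row before left it; what a row does not reach is not made up. A row lasts 1/8 s, in which the tool goes at most 62.5 mm and 10.7 degrees, less where a joint would pass 70% of its speed; a pose out of reach is approached as far as the arm can. A call with a gripper value outside its range is refused whole. The fingers move at their own pace and stop on an object; "grip_force" is the grip in N (left out, the last holds). Time passes only in rows, so rows that do not move let the fingers close. It gives the time, the measured TCP pose, the force, the opening and the grip force at its end, in the units of the state.
- manip.read_state(): the state, without advancing time (a new reading comes with each control period).
- manip.camera(name): name is "side" or "top" or "wrist"; returns the picture (480x640x3 uint8, red, green, blue); there is no depth.
- manip.camera_info(name): a dict with "fx", "fy", "cx", "cy" (pixels), "D" ([k1, k2, p1, p2, k3] as OpenCV has them; the pictures are not rectified), "position" and "rotation" of the camera in the world; the wrist camera has in their place "T_tool_cam" (4x4, takes a point from camera to tool coordinates, whose origin is the TCP and whose axes are the flange's). Camera axes: x right, y down, z forward; pixel columns grow to the right and rows downward; lengths in mm; the calibration is good to about 2 mm. A picture is of the moment at which its call begins: read the wrist's pose just before it. camera_info takes no time and is no camera call.
- manip.sign_off(): hands the job in; it is judged then, once.
The state is a dict: "clock": time; "joints": joint angles; "qd": joint speeds; "effort": joint torques, N m; "eef_pos": TCP position; "eef_rot": TCP orientation; "wrist_force": force on the tool from outside, world axes, zero at the start; "moment": the same for the moment, N m; "finger_gap": finger opening in mm; "finger_force": force on a finger pad.
Only numpy, scipy, OpenCV 4.12 (cv2) and the standard library are available. Lean on these libraries where they do the work, as an engineer would, in place of code of your own. Each camera call takes 0.05 s, during which the arm holds its last target. There are 200 camera calls.

TASK

Pick up the flat scraper and use its blade, pushed into the slot under the lid at the front of the white hinged packing box, to prise the lid up and swing it well open, nearly upright or further, so that it stays open by itself. Keep the gripper itself off the box and its lid, then set the scraper down (do not drop it) flat on the table, clear of the box, and let go. Leave the two glazed pots standing where they are.

Things in the scene. Friction and masses are not known exactly. Their poses are not given: they have to be found in the camera images.
- scraper: Loose flat scraper, 200 mm long, 0.14 kg: square wooden handle 110 long x 24 wide x 26 high, then a stiff steel blade 90 long, 40 wide, 2.5 thick at mid-height of the handle. Origin: underside, below the handle's middle; x points to the blade, z up. Starts with its handle flat on the table, left or right of the box; a hammer lies on the other side.
- scraper_grip (a point): Point on the handle near the scraper's centre of mass: on its mid-line, 30 mm ahead of the origin and 13 mm above the underside, 115 mm behind the blade's tip. Axes as the scraper's.
- scraper_tip (a point): Middle of the blade's front edge, 145 mm ahead of the scraper's origin, 13 mm above its underside. Axes as the scraper's.
- case: Fixed white packing box, yellow tape, 150 deep (x) x 220 wide (y) x 92 mm high, walls 12 thick, plus a 14 mm lid of the same outline (106 in all). Origin: centre of its underside, z up. Its -x side is the front, roughly towards the robot; hinge at the back. A white ledge 80 wide, 20 deep sticks out of the front under the slot, its top 80 mm above the table. At least 25 mm free under the lid.
- case_slot (a point): Centre of the slot's mouth in the front face, 75 mm in front of the case's origin, 86 mm above the table. The slot is a notch 80 mm wide, 12 mm high, right through the 12 mm front wall into the hollow: its floor is level with the ledge (z 80 mm), its roof is the underside of the shut lid (z 92 mm). Axes as the case's: the blade goes in along +x.
- lid (a joint): Opening angle of the lid in rad: 0 shut, 1.57 upright, end stop 1.9 leaning back. Stiff hinge: the lid stays where it is left; about 2 to 2.5 N upwards near its front edge moves it. Lid mass about 0.12 kg.
- lid_edge (a point): Middle of the lower front edge of the lid; moves with the lid. With the lid shut it lies 92 mm above the table, above the slot's mouth; 150 mm from the hinge line.
- lid_hinge (a point): Middle of the hinge line, at the top of the back wall, 92 mm above the table, 75 mm behind the case's origin. The hinge line runs along the case's y axis.
- pot_tall: Loose blue glazed pot, 100 mm across and 150 mm high, a bystander. Origin: centre of its underside.
- pot_low: Loose white glazed pot, 110 mm across and 85 mm high, a bystander. Origin: centre of its underside.
Not all that is in view belongs to the job. Leave any red look-alike of the scraper alone.

How it is judged:
By the outcome, as a careful person would: the job done as asked, in the order asked, and still so for the second after the job is handed in, with the robot touching nothing.
It also fails if it takes over 64 s, if anything falls off the work surface, if the arm or the gripper's body presses on something with over 40 N, if the wrist force passes 120 N, or if a joint passes its speed limit or range.

## Working session

There is one attempt and no reset: what is moved stays moved. The work goes in short steps, Python scripts to look and compute and a tool call to move; the robot and the scene stay as the last step left them, time stands still between calls to the robot, and variables do not carry over. Pictures are saved under pics/ and viewed, at most 10 in all, crops included, and the job is handed in when it is done.

Besides the shell and the picture viewer there is one more tool, called after "Request:" as name(argument=value, ...) on one line, values as JSON. servo_tool: Moves the arm, as the interface text tells. Its arguments: {"type":"object","properties":{"rows":{"type":"array","items":{"type":"array","items":{"type":"number"}}},"grip_force":{"type":"number"}},"required":["rows"]}

```bash
ls; mkdir -p pics; python3 - <<'E'
from cell import manip
import cv2
for n in("top","side"):
    cv2.imwrite(f"pics/{n}0.png",cv2.cvtColor(manip.camera(n),cv2.COLOR_RGB2BGR)); print(n,manip.camera_info(n))
print(manip.camera_info("wrist")); print(manip.read_state())
E
```

```text
pics
top {'fx': 526.0588815895092, 'fy': 526.0588815895092, 'cx': 319.9137506242136, 'cy': 235.41186961622313, 'D': array([0.01344999, 0.        , 0.        , 0.        , 0.        ]), 'position': array([ 412.03767069,   90.24921649, 1231.17403488]), 'rotation': array([-3.04491859, -0.01307632, -1.58387762])}
side {'fx': 455.4133428919382, 'fy': 455.4133428919382, 'cx': 316.8646472980401, 'cy': 233.67101343571645, 'D': array([-0.0364393,  0.       ,  0.       ,  0.       ,  0.       ]), 'position': array([157.65786595, 834.49899828, 629.64680555]), 'rotation': array([-2.15419031,  0.01758965, -2.69599568])}
{'fx': 334.4841194202116, 'fy': 334.4841194202116, 'cx': 318.1105003388333, 'cy': 236.25237119988532, 'D': array([-0.06336604,  0.        ,  0.        ,  0.        ,  0.        ]), 'T_tool_cam': array([[-3.45910525e-04, -9.68909726e-01, -2.47414273e-01,
         7.16695315e+01],
       [ 9.99999937e-01, -3.56030383e-04, -3.83648765e-06,
        -4.02730106e-01],
       [-8.43697881e-05, -2.47414259e-01,  9.68909788e-01,
        -1.80288720e+02],
       [ 0.00000000e+00,  0.00000000e+00,  0.00000000e+00,
         1.00000000e+00]])}
{'clock': 0.1, 'joints': array([-1.19864247e+00,  3.00371624e-01,  1.52149642e+00,  8.53318758e-06,
        1.32070262e+00, -6.65913749e-02]), 'qd': array([ 0.00069559, -0.00115665, -0.00168119, -0.0014315 ,  0.00030019,
        0.00016485]), 'effort': array([ 3.42035564e-03, -5.32637286e+01, -3.53281832e+01,  7.10439566e-02,
        2.34763155e-02, -3.85277815e-05]), 'eef_pos': array([ 233.56325483, -497.69377586,  204.97671148]), 'eef_rot': array([-3.14061737e+00, -7.33259201e-05,  4.38743083e-01]), 'wrist_force': array([0.15081807, 0.07917674, 0.20036807]), 'moment': array([ 0.01010418, -0.03585531,  0.02138223]), 'finger_force': 0.0, 'finger_gap': 93.8248942680555}
```

View pics/top0.png

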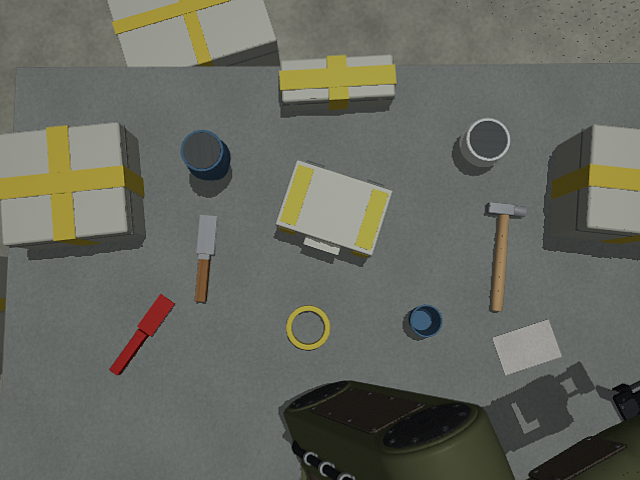

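View pics/side0.png

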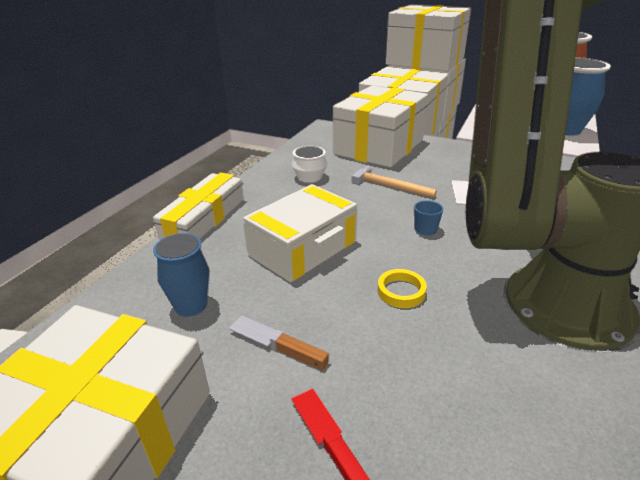

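The top picture shows three things that could pass for the scraper. The first has a wooden handle and steel blade, at about (205,258). The red look-alike is at (142,335) and the hammer at (500,255). I choose the wooden-handled one with the steel blade. The box is at (333,210), its ledge is at (322,245), and the pots are at (205,152) and (487,142). Next is a close crop of the scraper and the box.

```bash
cat > h.py <<'E'
import numpy as np, cv2
from scipy.spatial.transform import Rotation as R
from cell import manip
def ray(name,uv):
    c=manip.camera_info(name); K=np.array([[c['fx'],0,c['cx']],[0,c['fy'],c['cy']],[0,0,1]])
    p=cv2.undistortPoints(np.array([[uv]],float),K,c['D'])[0,0]
    Rm=np.array(c['rotation']); Rm=R.from_euler('xyz',Rm).as_matrix() if Rm.shape==(3,) else Rm
    return np.array(c['position']),Rm@[p[0],p[1],1]
def at(name,uv,z):
    o,d=ray(name,uv); return o+d*(z-o[2])/d[2]
def proj(name,P):
    c=manip.camera_info(name); K=np.array([[c['fx'],0,c['cx']],[0,c['fy'],c['cy']],[0,0,1]])
    Rm=R.from_euler('xyz',c['rotation']).as_matrix()
    v=(np.atleast_2d(P)-c['position'])@Rm
    return cv2.projectPoints(v,np.zeros(3),np.zeros(3),K,c['D'])[0][:,0]
def save(name,f,crop=None,s=1):
    im=cv2.cvtColor(manip.camera(name),cv2.COLOR_RGB2BGR)
    if crop: x,y,w,h=crop; im=im[y:y+h,x:x+w]
    cv2.imwrite(f,cv2.resize(im,None,fx=s,fy=s,interpolation=cv2.INTER_CUBIC))
E
python3 - <<'E'
import cv2,numpy as np
im=cv2.imread('pics/top0.png')
a=cv2.resize(im[205:310,180:235],None,fx=5,fy=5,interpolation=cv2.INTER_CUBIC)
b=cv2.resize(im[155:260,270:375+22],None,fx=4,fy=5,interpolation=cv2.INTER_CUBIC)
cv2.imwrite('pics/crop1.png',np.hstack([a,b])[:600]); print(a.shape,b.shape)
E
```

```text
(525, 275, 3) (525, 508, 3)
```

View pics/crop1.png

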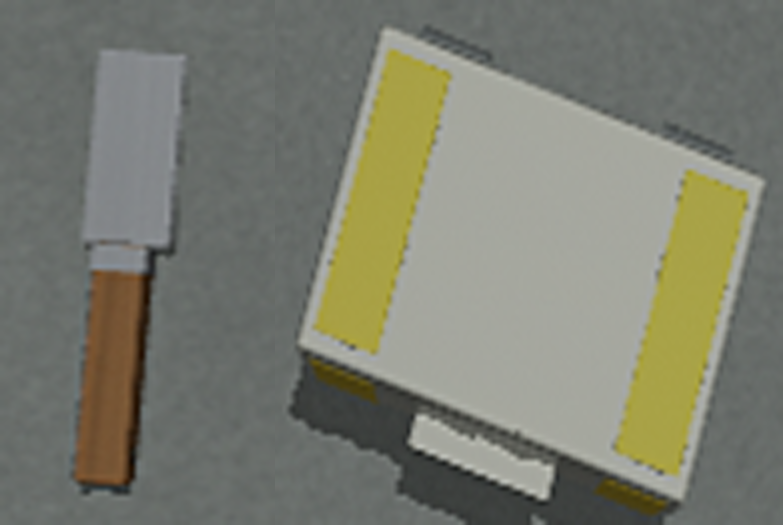

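The crop confirms the scraper, with a grey blade, ferrule and wooden handle. In crop pixels the blade tip corners are (100,50) and (186,55), and the handle's end corners are (77,482) and (131,485). The lid-top corners are (382,28), (765,182), (682,500) and (300,347), and the ledge spans (410,430) to (550,490).

```bash
python3 - <<'E'
from h import *
np.set_printoptions(precision=1,suppress=True)
a=lambda p:(p[0]/5+180-.4,p[1]/5+205-.4)
b=lambda p:((p[0]-275)/4+270-.4,p[1]/5+155-.4)
t=[at('top',a(p),14) for p in((100,50),(186,55),(85,243),(170,248))]
e=[at('top',a(p),26) for p in((77,482),(131,485))]
tip=(t[0]+t[1])/2; br=(t[2]+t[3])/2; end=(e[0]+e[1])/2
d=tip-end; print('tip',tip,'blade rear',br,'end',end,'len',np.hypot(*d[:2]),'yaw',np.degrees(np.arctan2(d[1],d[0])),'w',np.linalg.norm(t[0]-t[1]),np.linalg.norm(e[0]-e[1]))
c=np.array([at('top',b(p),106) for p in((382,28),(765,182),(682,500),(300,347))])
print(c, [np.linalg.norm(c[i]-c[i-1]) for i in range(4)])
ctr=c.mean(0); v=c[0]-c[3]+c[1]-c[2]; w=c[0]-c[1]+c[3]-c[2]
print('case',ctr,np.degrees(np.arctan2(v[1],v[0])),np.degrees(np.arctan2(-w[0],w[1])))
for p in((410,445),(550,500)): print('ledge front',at('top',b(p),80))
y=np.arctan2(v[1],v[0])-0; y=(np.arctan2(v[1],v[0])+np.arctan2(-w[0],w[1]))/2
M=lambda x,yy,z: ctr*[1,1,0]+[np.cos(y)*x-np.sin(y)*yy,np.sin(y)*x+np.cos(y)*yy,z]
print('side check',proj('side',[M(-75,110,106),M(-75,-110,106),M(75,110,106),M(-95,40,80),M(-95,-40,80)]), 'tip/end',proj('side',[tip,end]))
for n,uv,z in(('pot_tall',(204,146),150),('low',(488,140),85)): print(n,at('top',uv,z))
E
```

```text
tip [580.4 332.   14. ] blade rear [490.6 338.4  14. ] end [381.9 345.7  26. ] len 198.92129374310764 yaw -3.9565063278687718 w 39.954805484453814 24.43424452774783
[[686.1 123.3 106. ]
 [615.9 -83.8 106. ]
 [478.3 -35.6 106. ]
 [546.7 168.6 106. ]] [np.float64(146.52279934649243), np.float64(218.63070744642226), np.float64(145.78834045501793), np.float64(215.3542191769785)]
case [581.8  43.1 106. ] -18.652443575696118 -18.61980170107735
ledge front [505.9 110.3  80. ]
ledge front [480.7  33.9  80. ]
side check [[289.8 241.6]
 [359.  202.2]
 [244.  215.8]
 [320.8 241.6]
 [345.5 226.7]] tip/end [[236.6 320.2]
 [327.9 354.3]]
pot_tall [707.4 314.7 150. ]
low [ 732.7 -304.5   85. ]
```

```bash
python3 -c "
import cv2
im=cv2.imread('pics/side0.png')
cv2.imwrite('pics/crop2.png',cv2.resize(im[180:380,220:420],None,fx=3,fy=3,interpolation=cv2.INTER_CUBIC))"
```

```text
(no output)
```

View pics/crop2.png

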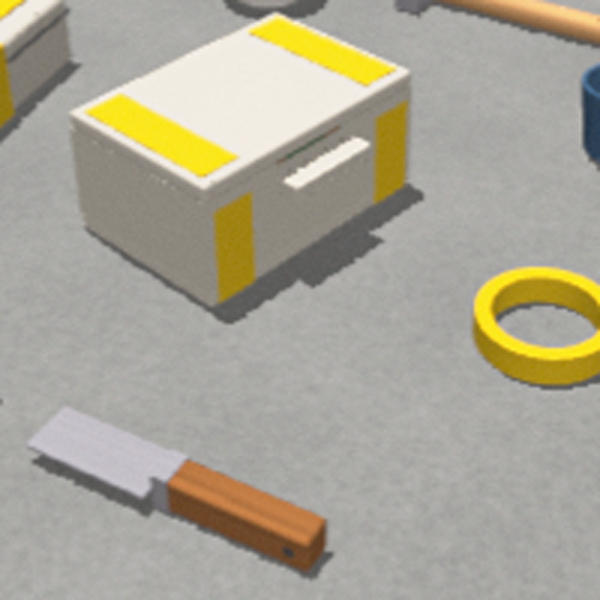

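Request:
servo_tool(rows=[[0,0,7.55,11.6,41.9,-3,0],[0,0,7.55,11.6,41.9,-3,0],[0,0,7.55,11.6,41.9,-3,0],[0,0,7.55,11.6,41.9,-3,0],[0,0,7.55,11.6,41.9,-3,0],[0,0,7.55,11.6,41.9,-3,0],[0,0,7.55,11.6,41.9,-3,0],[0,0,7.55,11.6,41.9,-3,0],[0,0,7.55,11.6,41.9,-3,0],[0,0,7.55,11.6,41.9,-3,0],[0,0,7.55,11.6,41.9,-3,0],[0,0,7.55,11.6,41.9,-3,0],[0,0,7.55,11.6,41.9,-3,0],[0,0,7.55,11.6,41.9,-3,0],[0,0,7.55,11.6,41.9,-3,0],[0,0,7.55,11.6,41.9,-3,0],[0,0,7.55,11.6,41.9,-3,0],[0,0,7.55,11.6,41.9,-3,0],[0,0,7.55,11.6,41.9,-3,0],[0,0,7.55,11.6,41.9,-3,0]])

```text
clock: 2.6
eef_pos: [465.7, 341.5, 145.0]
eef_rot: [-3.141, -0.0, 3.079]
wrist_force: [0.6, -0.9, 0.4]
finger_gap: 93.8
finger_force: 0.0
```

Request:
servo_tool(rows=[[0,0,0,0,0,0,0],[0,0,0,0,0,0,0]])

```text
clock: 2.85
eef_pos: [465.4, 339.6, 145.1]
eef_rot: [-3.141, -0.001, 3.073]
wrist_force: [-0.2, -0.6, -0.3]
finger_gap: 94.2
finger_force: 0.0
```

```bash
python3 - <<'E'
from h import *
s=manip.read_state(); print(s['eef_pos'],s['eef_rot'],s['joints'])
save('wrist','pics/w1.png')
E
```

```text
[465.38533439 339.61641036 145.05874167] [-3.14089425e+00 -6.87453572e-04  3.07323182e+00] [ 5.66918868e-01  4.12277084e-01  1.51417693e+00 -1.64452204e-04
  1.21610642e+00 -9.35459675e-01]
```

View pics/w1.png

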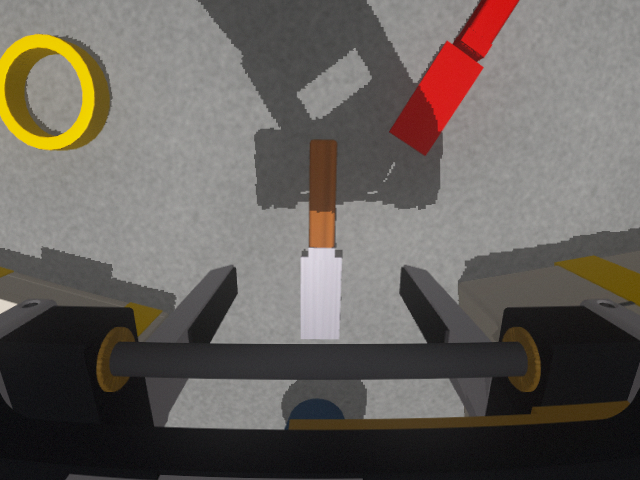

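The wrist view shows the scraper centred between the fingers. The handle end is at (323,140), the blade's rear edge at (321,256) and its tip at (320,338), and the red look-alike stays well to the side.

```bash
cat >> h.py <<'E'
def wat(uv,z):
    s=manip.read_state(); c=manip.camera_info('wrist'); K=np.array([[c['fx'],0,c['cx']],[0,c['fy'],c['cy']],[0,0,1]])
    p=cv2.undistortPoints(np.array([[uv]],float),K,c['D'])[0,0]
    T=np.array(c['T_tool_cam']); Rt=R.from_euler('xyz',s['eef_rot']).as_matrix()
    o=s['eef_pos']+Rt@T[:3,3]; d=Rt@T[:3,:3]@[p[0],p[1],1]
    return o+d*(z-o[2])/d[2]
E
python3 - <<'E'
from h import *
for n,uv,z in(('end',(323,140),26),('brear',(321,256),14),('tip',(320,338),14)): print(n,wat(uv,z))
E
```

```text
end [384.75850245 349.51452414  26.        ]
brear [493.44658914 340.5751926   14.        ]
tip [583.62655795 333.48816073  14.        ]
```

Request:
servo_tool(rows=[[0,0,-0.3,4,1.4,-20,0],[0,0,0,0,0,-30,0],[0,0,0,0,0,-30,0],[0,0,0,0,0,-30,0],[0,0,0,0,0,-20,0],[0,0,0,0,0,-12,0],[0,0,0,0,0,0,0],[0,0,0,0,0,0,0.6],[0,0,0,0,0,0,1],[0,0,0,0,0,0,1],[0,0,0,0,0,0,1],[0,0,0,0,0,0,1],[0,0,0,0,0,0,1],[0,0,0,0,0,0,1]], grip_force=60)

```text
clock: 4.65
eef_pos: [469.7, 341.5, 3.4]
eef_rot: [3.142, -0.0, 3.069]
wrist_force: [0.1, 0.7, -0.3]
finger_gap: 27.5
finger_force: 0.0
```

Request:
servo_tool(rows=[[0,0,0,0,0,0,1],[0,0,0,0,0,0,1],[0,0,0,0,0,0,1],[0,0,0,0,0,0,1]])

```text
clock: 5.15
eef_pos: [469.7, 341.5, 3.4]
eef_rot: [3.142, -0.0, 3.069]
wrist_force: [0.0, 0.1, 0.3]
finger_gap: 23.6
finger_force: 60.0
```

Request:
servo_tool(rows=[[0,0,0,0,0,10,1],[0,0,0,0,0,30,1],[0,0,0,0,0,40,1],[0,0,0,0,0,40,1],[0,0,-1.45,-11.3,-22.3,0,1],[0,0,-1.45,-11.3,-22.3,0,1],[0,0,-1.45,-11.3,-22.3,0,1],[0,0,-1.45,-11.3,-22.3,0,1],[0,0,-1.45,-11.3,-22.3,0,1],[0,0,-1.45,-11.3,-22.3,0,1],[0,0,-1.45,-11.3,-22.3,0,1],[0,0,-1.45,-11.3,-22.3,0,1],[0,0,-1.45,-11.3,-22.3,0,1],[0,0,-1.45,-11.3,-22.3,0,1],[0,0,0,0,0,-20,1],[0,0,0,0,0,-20,1],[0,0,0,0,0,-7,1],[0,0,0,0,0,0,1]])

```text
clock: 7.4
eef_pos: [356.7, 118.6, 76.7]
eef_rot: [-3.141, -0.0, 2.816]
wrist_force: [0.2, 0.6, -1.1]
finger_gap: 23.5
finger_force: 60.0
```

```bash
python3 - <<'E'
from h import *
s=manip.read_state(); print(s['eef_pos'],s['eef_rot'],s['finger_gap'],s['joints'])
a=cv2.cvtColor(manip.camera('side'),cv2.COLOR_RGB2BGR)[180:300,230:430]
b=cv2.cvtColor(manip.camera('top'),cv2.COLOR_RGB2BGR)[170:290,250:410]
f=lambda x,w,h:cv2.resize(x,(w,h),interpolation=cv2.INTER_CUBIC)
cv2.imwrite('pics/p2.png',np.hstack([f(a,400*1,240),f(b,320,240)]) if 0 else np.vstack([f(a,500,300),f(b,500,300)]))
E
```

```text
[356.68011223 118.56276982  76.73369845] [-3.14148550e+00 -1.51749806e-04  2.81608436e+00] 23.509843889538192 [ 2.23396199e-01  8.60038645e-02  2.11411958e+00 -1.51298710e-05
  9.41654576e-01 -1.02188294e+00]
```

View pics/p2.png

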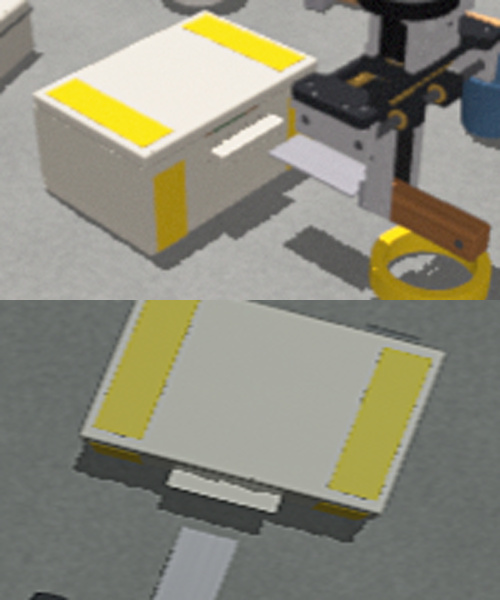

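The side and top crops show the blade level and aligned in front of the ledge. In the top picture its tip middle is at about (318.5,264) and the ledge front at (321,250). In the side picture the tip middle is at about (341,238). I'll check these numerically.

```bash
python3 - <<'E'
from h import *
f=lambda u,v:(u/3.125+250,(v-300)/2.5+170)
c,s=np.cos(np.radians(-18.6)),np.sin(np.radians(-18.6))
def case(P): d=P[:2]-np.array([581.8,43.1]); return d@[c,s],d@[-s,c]
for n,p,z in(('tipL',(188,528),87),('tipR',(240,543),87),('ledgeL',(167,489),80),('ledgeR',(278,514),80)):
    P=at('top',f(*p),z); print(n,P,case(P))
h=np.radians(np.degrees(2.81608)-180); st=manip.read_state()['eef_pos']
tip=st+[112.5*np.cos(h),112.5*np.sin(h),9.6]; n=np.array([-np.sin(h),np.cos(h),0])
print('tip FK',tip,case(tip),'side corners',(proj('side',[tip+20*n,tip-20*n])-[230,180])*2.5, 'top',proj('top',[tip]))
E
```

```text
tipL [466.71747886  95.78270631  87.        ] (np.float64(-125.87521769895355), np.float64(13.22436333414634))
tipR [453.23211906  59.78082473  87.        ] (np.float64(-127.17308043255713), np.float64(-25.198363770035577))
ledgeL [501.45182775 110.16871765  80.        ] (np.float64(-97.5436513152878), np.float64(37.93781436017437))
ledgeR [478.53709903  32.57592433  80.        ] (np.float64(-94.51256356337626), np.float64(-42.91105003196306))
tip FK [463.61197086  82.65865384  86.73782064] (np.float64(-124.63248136395379), np.float64(-0.2047296847193394)) side corners [[268.66643816 150.82913342]
 [299.5825669  131.72521046]] top [[316.21216952 262.55854456]]
```

Request:
servo_tool(rows=[[0,0,0,10.5,-0.4,-0.6,1],[0,0,0,9.5,-3.2,0,1],[0,0,0,9.5,-3.2,0,1],[0,0,0,9.5,-3.2,0,1],[0,0,0,9.5,-3.2,0,1],[0,0,0,0,0,0,1]])

```text
clock: 8.25
eef_pos: [405.6, 105.0, 75.7]
eef_rot: [-3.142, -0.0, 2.815]
wrist_force: [0.4, 0.8, -1.1]
finger_gap: 23.5
finger_force: 60.0
```

Request:
servo_tool(rows=[[0,0,0,9.5,-3.2,0,1],[0,0,0,9.5,-3.2,0,1],[0,0,0,9.5,-3.2,0,1],[0,0,0,9.5,-3.2,0,1],[0,0,0,0,0,0,1]])

```text
clock: 8.88
eef_pos: [443.7, 92.3, 75.7]
eef_rot: [-3.142, -0.0, 2.815]
wrist_force: [-0.2, 0.2, -0.9]
finger_gap: 23.7
finger_force: 60.0
```

```bash
python3 - <<'E'
from h import *
st=manip.read_state()['eef_pos']; c,s=np.cos(np.radians(-18.6)),np.sin(np.radians(-18.6))
d=st[:2]-np.array([581.8,43.1]); x0,y0=d@[c,s],d@[-s,c]; z0=st[2]; print(x0,y0,z0,'tip',x0+112.5)
r=120
def tcp(th,ph):
    t,p=np.radians([th,ph]); tx,tz=75-r*np.cos(t),92-1.5+r*np.sin(t)
    return np.array([tx-112.5*np.cos(p)+9.6*np.sin(p), tz-112.5*np.sin(p)-9.6*np.cos(p)])
th=np.r_[0,np.arange(4,101,4)]; ph=np.interp(th,[0,28,60,80,100],[0,26,26,20,10])
P=[np.array([x0,z0])]+[tcp(a,b) for a,b in zip(th,ph)]; ph=np.r_[0,ph]
for i in range(1,len(P)):
    q=P[i]-P[i-1]; dp=ph[i]-ph[i-1]
    print(th[i-1],P[i].round(),[round(dp*-.319,2),round(dp*-.948,2),0,round(q[0]*c,1),round(q[0]*s,1),round(q[1],1),1])
E
```

```text
-146.6040468284698 2.5344462076276244 75.73724961326232 tip -34.10404682846979
0 [-158.   81.] [np.float64(-0.0), np.float64(-0.0), 0, np.float64(-10.3), np.float64(3.5), np.float64(5.2), 1]
4 [-156.   82.] [np.float64(-1.18), np.float64(-3.52), 0, np.float64(1.1), np.float64(-0.4), np.float64(1.1), 1]
8 [-154.   83.] [np.float64(-1.18), np.float64(-3.52), 0, np.float64(2.1), np.float64(-0.7), np.float64(1.1), 1]
12 [-151.   84.] [np.float64(-1.18), np.float64(-3.52), 0, np.float64(3.1), np.float64(-1.0), np.float64(1.2), 1]
16 [-147.   85.] [np.float64(-1.18), np.float64(-3.52), 0, np.float64(4.0), np.float64(-1.4), np.float64(1.2), 1]
20 [-141.   87.] [np.float64(-1.18), np.float64(-3.52), 0, np.float64(5.0), np.float64(-1.7), np.float64(1.2), 1]
24 [-135.   88.] [np.float64(-1.18), np.float64(-3.52), 0, np.float64(5.9), np.float64(-2.0), np.float64(1.2), 1]
28 [-128.   89.] [np.float64(-1.18), np.float64(-3.52), 0, np.float64(6.8), np.float64(-2.3), np.float64(1.1), 1]
32 [-124.   96.] [np.float64(-0.0), np.float64(-0.0), 0, np.float64(4.0), np.float64(-1.3), np.float64(7.3), 1]
3
[... 1172 characters left out ...]
(6.6), np.float64(-2.2), np.float64(4.4), 1]
80 [-48. 161.] [np.float64(0.38), np.float64(1.14), 0, np.float64(6.8), np.float64(-2.3), np.float64(3.9), 1]
84 [-42. 166.] [np.float64(0.64), np.float64(1.9), 0, np.float64(6.3), np.float64(-2.1), np.float64(4.8), 1]
88 [-35. 170.] [np.float64(0.64), np.float64(1.9), 0, np.float64(6.5), np.float64(-2.2), np.float64(4.2), 1]
92 [-28. 174.] [np.float64(0.64), np.float64(1.9), 0, np.float64(6.7), np.float64(-2.2), np.float64(3.7), 1]
96 [-21. 177.] [np.float64(0.64), np.float64(1.9), 0, np.float64(6.8), np.float64(-2.3), np.float64(3.2), 1]
100 [-13. 180.] [np.float64(0.64), np.float64(1.9), 0, np.float64(6.8), np.float64(-2.3), np.float64(2.6), 1]
```

Request:
servo_tool(rows=[[0,0,0,-10.3,3.5,0,1],[0,0,0,0,0,2.5,1],[0,0,0,0,0,2.5,1],[-0.6,-1.75,0,0.5,-0.2,0.6,1],[-0.6,-1.75,0,0.5,-0.2,0.6,1],[-0.6,-1.75,0,1,-0.3,0.6,1],[-0.6,-1.75,0,1,-0.3,0.6,1],[-1.2,-3.5,0,3.1,-1,1.2,1],[0,0,0,0,0,0,1]])

```text
clock: 10.0
eef_pos: [438.6, 94.2, 84.6]
eef_rot: [-3.141, 0.194, 2.817]
wrist_force: [-0.3, -0.3, -1.9]
finger_gap: 23.6
finger_force: 60.0
```

```bash
python3 - <<'E'
from h import *
save('side','pics/s3.png',(230,150,200,150),4)
print(manip.read_state()['moment'])
E
```

```text
[0.13041492 0.13775103 0.01611923]
```

View pics/s3.png

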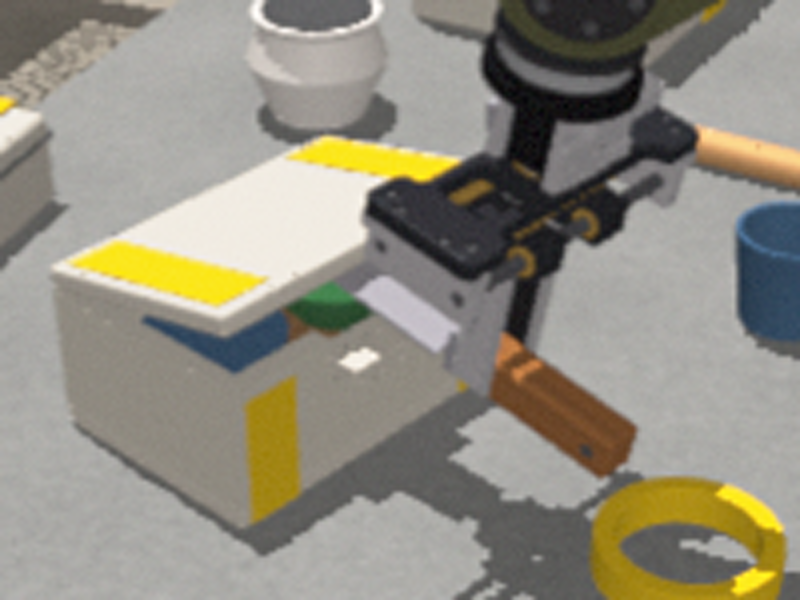

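The lid is up by about 12°, and the scraper sits firm in the grip with the gripper clear of the box. I'll continue along the arc.

Request:
servo_tool(rows=[[-1.2,-3.5,0,4,-1.4,1.2,1],[-1.2,-3.5,0,5,-1.7,1.2,1],[-1.2,-3.5,0,5.9,-2,1.2,1],[-1.2,-3.5,0,6.8,-2.3,1.1,1],[0,0,0,4,-1.3,7.3,1],[0,0,0,4.4,-1.5,6.9,1],[0,0,0,4.9,-1.6,6.6,1],[0,0,0,5.3,-1.8,6.2,1],[0,0,0,5.7,-1.9,5.8,1],[0,0,0,6.1,-2,5.4,1],[0,0,0,6.4,-2.2,4.9,1],[0,0,0,6.7,-2.3,4.4,1],[0,0,0,0,0,0,1]])

```text
clock: 11.68
eef_pos: [504.9, 71.9, 137.1]
eef_rot: [-3.14, 0.453, 2.816]
wrist_force: [0.0, -0.9, -1.6]
finger_gap: 23.5
finger_force: 60.0
```

Request:
servo_tool(rows=[[0.4,1.15,0,5.9,-2,6,1],[0.4,1.15,0,6.2,-2.1,5.5,1],[0.4,1.15,0,6.4,-2.2,5,1],[0.4,1.15,0,6.6,-2.2,4.4,1],[0.4,1.15,0,6.8,-2.3,3.9,1],[0.6,1.9,0,6.3,-2.1,4.8,1],[0.6,1.9,0,6.5,-2.2,4.2,1],[0.6,1.9,0,6.7,-2.2,3.7,1],[0.6,1.9,0,6.8,-2.3,3.2,1],[0.6,1.9,0,6.8,-2.3,2.6,1],[0,0,0,0,0,0,1]])

```text
clock: 13.05
eef_pos: [569.9, 49.8, 179.9]
eef_rot: [-3.137, 0.172, 2.816]
wrist_force: [0.2, -0.0, -1.6]
finger_gap: 23.1
finger_force: 60.0
```

```bash
python3 - <<'E'
from h import *
save('side','pics/s4.png',(180,50,260,220),2.7)
E
```

```text
(no output)
```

View pics/s4.png

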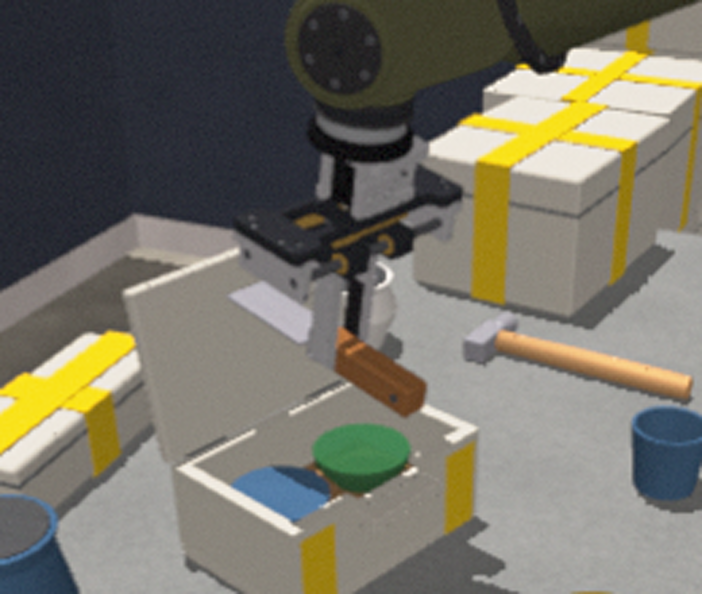

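The lid leans open at about 95–100°, with the blade resting against it. I'll withdraw along the box's -x axis and level the scraper.

Request:
servo_tool(rows=[[0,0,0,-6,2,0,1],[0,0,0,-14,4.7,0,1],[0.8,2.35,0,-20,6.7,0,1],[0.8,2.35,0,-20,6.7,0,1],[0.8,2.35,0,-20,6.7,0,1],[0.75,2.3,0,-20,6.7,0,1],[0,0,0,-20,6.7,0,1],[0,0,0,-20,6.7,0,1],[0,0,0,-12,4,0,1],[0,0,1.45,5.2,24,0,1],[0,0,1.45,5.2,24,0,1],[0,0,1.45,5.2,24,0,1],[0,0,1.45,5.2,24,0,1],[0,0,1.45,5.2,24,0,1],[0,0,1.45,5.2,24,0,1],[0,0,1.45,5.2,24,0,1],[0,0,1.45,5.2,24,0,1],[0,0,1.45,5.2,24,0,1],[0,0,1.45,5.2,24,0,1],[0,0,0,0,0,0,1]])

```text
clock: 15.6
eef_pos: [468.7, 341.9, 179.5]
eef_rot: [-3.137, -0.001, 3.071]
wrist_force: [-0.6, -1.0, -0.2]
finger_gap: 23.1
finger_force: 60.0
```

Request:
servo_tool(rows=[[0,0,0,0,0,-30,1],[0,0,0,0,0,-40,1],[0,0,0,0,0,-40,1],[0,0,0,0,0,-30,1],[0,0,0,0,0,-20,1],[0,0,0,0,0,0,1]])

```text
clock: 16.35
eef_pos: [468.3, 340.0, 18.9]
eef_rot: [-3.135, -0.002, 3.069]
wrist_force: [0.2, 0.7, 0.1]
finger_gap: 23.6
finger_force: 60.0
```

```bash
python3 - <<'E'
from h import *
save('side','pics/s5.png',(120,60,300,320),1.8)
E
```

```text
(no output)
```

View pics/s5.png

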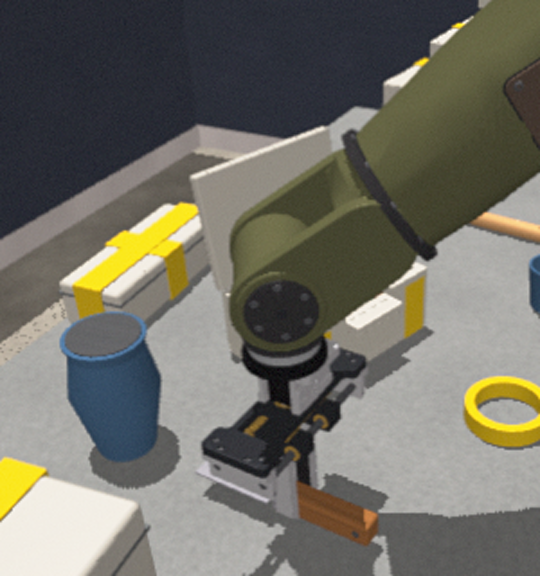

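The lid stays open, the tall pot is untouched, and the scraper is held level just above the table. I'll lower it gently.

Request:
servo_tool(rows=[[0,0,0,0,0,-3,1],[0,0,0,0,0,-3,1],[0,0,0,0,0,-3,1],[0,0,0,0,0,-2,1],[0,0,0,0,0,0,1],[0,0,0,0,0,0,1]])

```text
clock: 17.15
eef_pos: [469.2, 341.1, 9.0]
eef_rot: [-3.137, -0.0, 3.07]
wrist_force: [-0.2, 0.5, -1.3]
finger_gap: 23.7
finger_force: 60.0
```

Request:
servo_tool(rows=[[0,0,0,0,0,-1,1],[0,0,0,0,0,-1,1],[0,0,0,0,0,-1,1],[0,0,0,0,0,-0.7,1],[0,0,0,0,0,0,1],[0,0,0,0,0,0,1]])

```text
clock: 17.9
eef_pos: [469.2, 341.0, 5.3]
eef_rot: [-3.137, -0.0, 3.07]
wrist_force: [0.7, -0.5, -1.6]
finger_gap: 23.3
finger_force: 60.0
```

Request:
servo_tool(rows=[[0,0,0,0,0,-0.7,1],[0,0,0,0,0,-0.7,1],[0,0,0,0,0,-0.5,1],[0,0,0,0,0,0,1],[0,0,0,0,0,0,1]])

```text
clock: 18.52
eef_pos: [469.2, 341.0, 3.4]
eef_rot: [-3.137, -0.0, 3.07]
wrist_force: [-0.6, -1.3, 1.6]
finger_gap: 23.6
finger_force: 60.0
```

The scraper now touches the table, with about 3 N of upward change. I'll release and retreat straight up.

Request:
servo_tool(rows=[[0,0,0,0,0,0,0.65],[0,0,0,0,0,0,0.6],[0,0,0,0,0,0,0.3],[0,0,0,0,0,0,0.3],[0,0,0,0,0,0,0.3],[0,0,0,0,0,0,0.3]], grip_force=10)

```text
clock: 19.27
eef_pos: [469.2, 341.0, 3.4]
eef_rot: [-3.137, -0.0, 3.07]
wrist_force: [-0.1, -0.9, -0.5]
finger_gap: 65.5
finger_force: 0.0
```

Request:
servo_tool(rows=[[0,0,0,0,0,6,0.3],[0,0,0,0,0,15,0.3],[0,0,0,0,0,30,0.3],[0,0,0,0,0,40,0.3],[0,0,0,0,0,40,0.3],[0,0,0,0,0,40,0.3],[0,0,0,-30,0,20,0.3],[0,0,0,-40,0,0,0.3],[0,0,0,-40,0,0,0.3],[0,0,0,0,0,0,0.3]])

```text
clock: 20.52
eef_pos: [357.6, 341.2, 195.9]
eef_rot: [-3.138, 0.001, 3.072]
wrist_force: [0.9, 0.4, 0.2]
finger_gap: 65.9
finger_force: 0.0
```

```bash
python3 - <<'E'
from h import *
a=cv2.cvtColor(manip.camera('side'),cv2.COLOR_RGB2BGR);b=cv2.cvtColor(manip.camera('top'),cv2.COLOR_RGB2BGR)
cv2.imwrite('pics/f.png',np.hstack([a[100:400,130:430],b[80:380,150:530]]))
E
```

```text
(no output)
```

View pics/f.png

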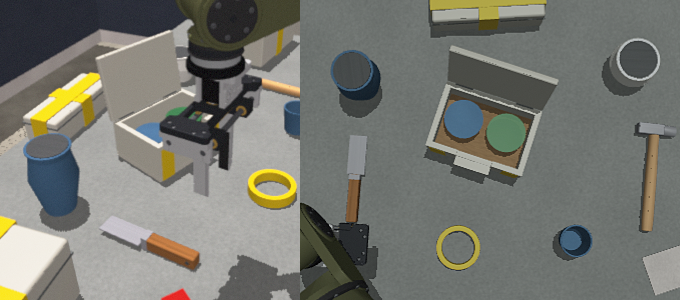

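The lid stands open by itself. The scraper lies flat at (150,242) in the left half, clear of the box, and both pots are in place.

```bash
python3 -c "
from cell import manip; print(manip.sign_off())"
```

```text
the job is handed in; nothing more can be done
None
```

The job is done and handed in at about 21 s: the scraper prised the lid open to just past upright, where it stays by itself. The scraper lies flat on the table clear of the box, the gripper is empty, and both pots stand where they were.

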